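# Close a night latch and hold it in the assembly corner

## Task

Put the loose steel cover, thumb turn up, squarely on the open brass lock case so that it drops fully home, and bring the case into the corner of the assembly board: long side flush against the aluminium fence, end against the blue stop block. Then press it firmly with one diagonal push, down onto the board and into the fence at once, so that its screws could be driven, and finish while still holding it pressed there. Leave the padlock, the screwdriver and the spray can alone.

Things in the scene. Friction and masses are not known exactly. Their poses are not given: they have to be found in the camera images.
- bed: Green plastic assembly board screwed to the table, 220 (x) x 260 (y) x 12 mm. Origin: centre of its underside, on the table. Fence and stop stand on it, with axes parallel to its own: +x is the direction into the fence, +y the direction towards the stop. The lock case slides on it with a friction of 0.5 to 0.7 times the load on the board.
- fence: Fixed aluminium bar on the board, 18 mm thick (x), 240 mm long (y), 20 mm high, lower than the lock case. The case goes against its -x face.
- fence_face (a point): Middle of the fence's working face (its -x side), at the level of the board's top, 12 mm above the table. Axes as the board's: the case comes from -x, and the face runs along y.
- stop: Fixed blue plastic block on the board next to the fence, 60 (x) x 26 (y) x 20 mm high. Its place along the fence differs from job to job. The case's end goes against its -y face.
- stop_face (a point): Middle of the stop's working face (its -y side), at the level of the board's top. Axes as the board's: the case comes from -y.
- case: Brass night-latch case, open on top, 70 (x) x 100 (y) x 28 mm high, walls 4 mm, 0.35 kg or so, works inside well below the rim. A steel latch nose 22 mm wide stands 12 mm out of its -y end. Loose on the board, up to 15 degrees askew, clear of fence and stop. Origin: centre of its underside, z up. Its +x long side goes to the fence, its +y end to the stop.
- case_back (a point): Middle of the case's +x long side, at the underside: meets the fence.
- case_end (a point): Middle of the case's +y end, at the underside: meets the stop.
- cover: Steel cover, 0.14 kg or so: plate 70 (x) x 100 (y) x 4 mm, lying boss down on the table. Origin: centre of the plate's underside. Boss below it 6 mm deep, 56 x 86 mm (50 x 80 in its lower half), drops into the case with 3 mm play a side. On top a brass disc (42 mm wide, 4 high) carries a fixed thumb turn. Home, its origin is 28 mm above the case's. Fits half turned too.
- turn_top (a point): Centre of the top of the cover's brass thumb turn, 34 mm above the cover's origin: an upright bar to grip, 12 mm thick (x), 36 mm long (y), 26 mm tall above the disc.
- padlock: Bystander: red padlock lying down, body 42 x 50 x 22 mm, steel shackle.
- screwdriver: Bystander: screwdriver lying to the right of the board.
- spray: Bystander: yellow-banded spray can, 52 mm across, 140 mm high, standing.
There are look-alikes about, which are no part of the job. Leave any pink or purple look-alike of the cover alone.

How it is judged:
By the outcome, as a careful person would: the job done as asked, in the order asked, and still so for the second after the job is handed in, while the arm keeps its last pose, push and grip.
It also fails if it takes over 48 s, if anything falls off the work surface, if the arm or the gripper's body presses on something with over 40 N, if the wrist force passes 120 N, or if a joint passes its speed limit or range.

## Robot

A 6-joint arm with a two-finger parallel gripper is mounted at the origin on the work surface. World frame = base frame: x ahead of the robot, y to its left, z up, the work surface at z = 0. Lengths are in m, angles in rad, forces in N, time in s.
With the tool pointing down it reaches from about 0.325 to 0.75 m from the base axis. Payload 7.6 kg.
Tool frame: the origin (TCP) lies midway between the tips of the shut fingers; the grasp point (between the pads) lies 19 mm behind it (manip.pinch_z is the distance from the TCP to the grasp point, in m); z points along the fingers, y is the line along which they close (so a half turn about z gives the same grasp; the last joint's range is limited). The gripper opens to 85 mm and grips with 20 to 120 N. Pads are 22 mm wide; open, the fingers measure 114 mm over their backs; the gripper's body (76 mm by 85 mm) begins 54 mm behind the grasp point. The pads swing forward as they close: fully open they stand 13 mm farther back than shut.
Start: joints at [1.14, 0.052, 1.401, -0, 1.689, -0.07], TCP at [0.185, 0.491, 0.192] pointing down, gripper open.
Joint ranges: [-2.9, 2.9], [-0.91, 2.17], [0.12, 2.37], [-1.06, 4.2], [0.26, 2.73], [-2.93, 2.93]. Speed limits (rad/s): [2.57, 2.57, 3.01, 3.14, 3.14, 3.14].

## Interface

Orientations are given as a unit quaternion [x, y, z, w].
In Python, from bench import manip gives the robot as it stands. The module is installed in compiled form; this text tells all that it offers.
- The arm moves only by the shell command python3 -m handwheel 'ROWS'. ROWS is JSON, a list of rows, each a list of 7 numbers: the closure, from 0 (fully open) to 1 (shut), then the shift along the tool's x, y, z in mm, then the turn, a rotation vector about the tool's x, y, z in rad. In form: [[gripper, x, y, z, ax, ay, az], ...]. A call has 1 to 20 rows; each row is the pose to reach, as a shift and turn from the pose commanded when the call began, along the tool's axes at that moment; what a row does not reach only later rows make up. A row lasts 1/10 s, in which the tool goes at most 50 mm and 8.59 degrees, less where a joint would pass 70% of its speed; a pose out of reach is approached as far as the arm can. A call with a gripper value outside its range is refused whole. The fingers move at their own pace and stop on an object; the grip force is fixed at half the most. Time passes only in rows, so rows that repeat a pose let the fingers close. It gives the time, the measured TCP pose, the force, the opening and the grip force at its end, in the units of the state.
- manip.observe(): the state, without advancing time (a new reading comes with each control period).
- manip.snapshot(name): name is "scene" or "top" or "wrist"; returns a dict with "frame" (400x640x3 uint8, red, green, blue), "z_map" (400x640 float32, m along the optical axis (not along the pixel's ray), 0 where there is no reading), "intrinsics" (3x3 intrinsics, pixels), "k1" (the pictures are not rectified: a ray, as slopes to the right and down, at radius r is drawn at 1 + k1 r^2 times it, then the intrinsics apply), "rvec" (rotation vector, rad) and "tvec" (3), from world to camera coordinates, as OpenCV has them; the wrist camera has in their place "T_tool_cam" (4x4, takes a point from camera to tool coordinates, whose origin is the TCP and whose axes are the flange's). Camera axes: x right, y down, z forward; pixel columns grow to the right and rows downward; lengths in m; the calibration is good to about 2 mm. A picture is of the moment at which its call begins: read the wrist's pose just before it.
- manip.sign_off(): hands the job in; it is judged then, once.
The state is a dict: "clock": time; "joints": joint angles; "joint_vel": joint speeds; "tau": joint torques, N m; "position": TCP position; "ee_rot": TCP orientation; "wrist_force": force on the tool from outside, world axes, zero at the start; "ft_torque": the same for the moment, N m; "gripper_width": finger opening in m; "grasp_force": force on a finger pad.
Only numpy, scipy, OpenCV 4.12 (cv2) and the standard library are available. Lean on these libraries where they do the work, as an engineer would, in place of code of your own. Each camera call takes 0.05 s, during which the arm holds its last target. There are 200 camera calls.

## Working session

There is one attempt and no reset: what is moved stays moved. The work goes in short steps, Python scripts to look and compute and a shell command to move; the robot and the scene stay as the last step left them, time stands still between calls to the robot, and variables do not carry over. Pictures are saved under pics/ and viewed, at most 12 in all, crops included, and the job is handed in when it is done.

```bash
mkdir -p pics
cat > h.py <<'E'
import numpy as np, cv2
from scipy.spatial.transform import Rotation as R
from bench import manip
def snap(n):
    o=manip.observe(); s=manip.snapshot(n)
    if n=="wrist":
        T=np.eye(4);T[:3,:3]=R.from_quat(o["ee_rot"]).as_matrix();T[:3,3]=o["position"]
        s["Twc"]=T@np.array(s["T_tool_cam"])
    else:
        Rm=R.from_rotvec(np.ravel(s["rvec"])).as_matrix();T=np.eye(4)
        T[:3,:3]=Rm.T;T[:3,3]=-Rm.T@np.ravel(s["tvec"]);s["Twc"]=T
    return s
def rays(s,px):
    K=np.array(s["intrinsics"]);d=(np.atleast_2d(px).astype(float)-K[:2,2])/[K[0,0],K[1,1]]
    u=d.copy()
    for _ in range(20): u=d/(1+s["k1"]*(u**2).sum(1,keepdims=True))
    return np.c_[u,np.ones(len(u))]
def onplane(s,px,z):
    T=s["Twc"];r=rays(s,px)@T[:3,:3].T;c=T[:3,3]
    return c+r*((z-c[2])/r[:,2])[:,None]
def cloud(s):
    h,w=s["z_map"].shape;v,u=np.mgrid[:h,:w]
    r=rays(s,np.c_[u.ravel(),v.ravel()])*s["z_map"].reshape(-1,1)
    return (r@s["Twc"][:3,:3].T+s["Twc"][:3,3]).reshape(h,w,3)
def save(s,n,crop=None,f=1):
    im=s["frame"][:,:,::-1]
    if crop: a,b,c,d=crop; im=im[b:d,a:c]
    cv2.imwrite("pics/"+n,cv2.resize(im,None,fx=f,fy=f,interpolation=cv2.INTER_CUBIC))
def toolshift(p):  # world target TCP -> tool-axis shift mm
    o=manip.observe();return R.from_quat(o["ee_rot"]).inv().apply(np.array(p)-o["position"])*1000
E
python3 - <<'E'
from h import *
s=snap("top");save(s,"top.png",f=1.25)
s=snap("scene");save(s,"scene.png",f=1.25)
o=manip.observe();print(R.from_quat(o["ee_rot"]).as_matrix().round(3),o["position"],o["wrist_force"],manip.pinch_z)
E
```

```text
[[-0.936  0.353 -0.001]
 [ 0.353  0.936 -0.001]
 [ 0.    -0.001 -1.   ]] [0.18518119 0.49091963 0.19158422] [-1.52570023 -0.65895063 -0.10563951] 0.0187
```

View pics/top.png

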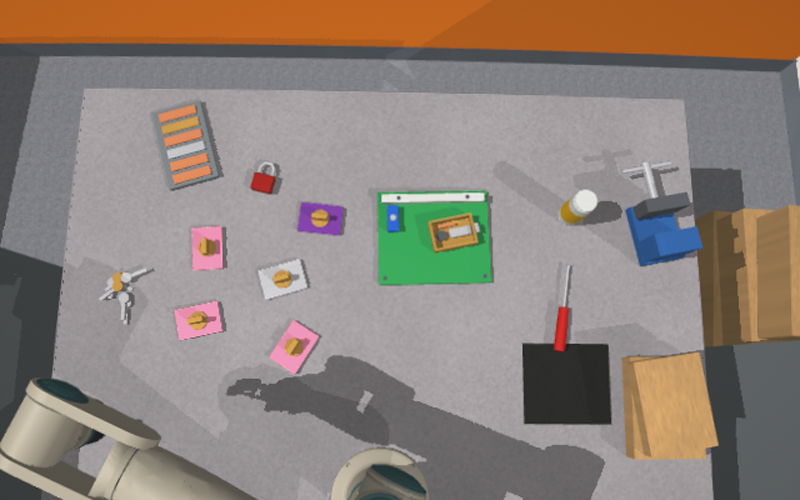

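View pics/scene.png

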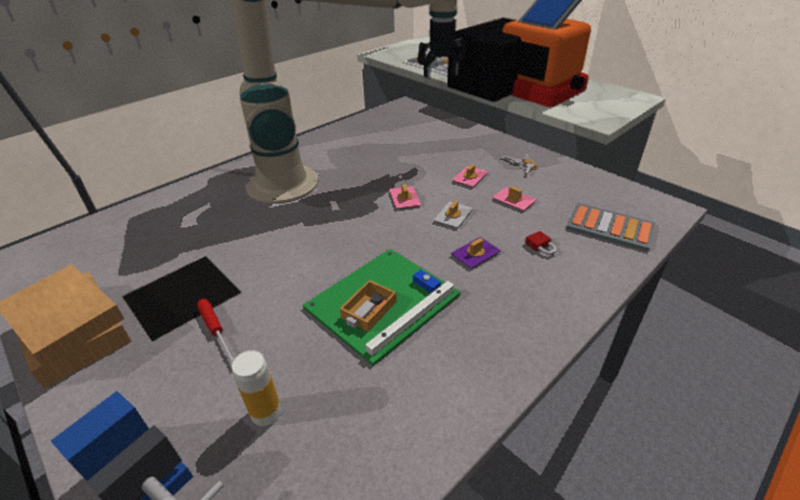

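The top view (800x500) shows five possible covers: steel grey (283,280), purple (321,218), and pink (208,248), (199,320) and (295,347). By the description I take the grey one. The case is at (455,232), the fence along (433,197), and the stop at (393,218).

Run:
```python
from h import *
s=snap("top");save(s,"crop.png",(190,140,410,240),3.5)
print(s["Twc"][:3,3])
hsv=cv2.cvtColor(s["frame"],cv2.COLOR_RGB2HSV);H,S,V=cv2.split(hsv)
def rect(m,z,box,name):
    mm=np.zeros(m.shape,np.uint8);a,b,c,d=box;mm[b:d,a:c]=m[b:d,a:c]
    cs,_=cv2.findContours(mm,cv2.RETR_EXTERNAL,cv2.CHAIN_APPROX_NONE)
    c=max(cs,key=cv2.contourArea)
    P=onplane(s,c[:,0,:],z)[:,:2]*1000
    r=cv2.minAreaRect(P.astype(np.float32));print(name,np.round(r[0],1),np.round(r[1],1),round(r[2],1),len(c))
rect((H>50)&(H<75)&(S>130),.012,(295,145,400,235),"board")
rect((H>100)&(H<125)&(S>130),.032,(300,155,330,190),"stop")
rect((V>215)&(S<40),.032,(295,145,400,170),"fence")
rect((H>8)&(H<28)&(S>90),.040,(335,160,390,205),"case")
rect((H>8)&(H<28)&(S>90),.014,(210,210,245,237),"disc/turn")
rect((V>175)&(S<25),.010,(200,200,250,245),"cover")
```

```text
[0.28403528 0.0038083  1.44589694]
board [ 581.4 -115. ] [217.  256.7] 2.0 429
stop [621.  -19.1] [59.2 23.1] 0.9 54
fence [670.9 -91.2] [ 14.3 192.3] 2.4 148
case [ 587.4 -156.4] [ 72.5 102.5] 12.5 112
disc/turn [476.9 233. ] [34.6 40.3] 1.0 38
cover [477.7 233.3] [ 70.1 102.1] 18.4 110
```

View pics/crop.png

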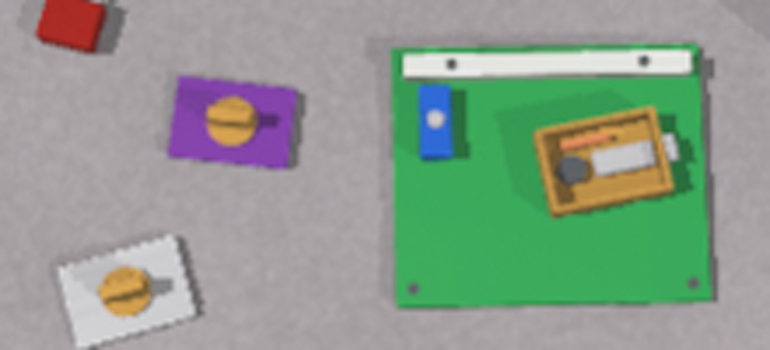

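The crop confirms it: a grey steel plate with a brass disc and bar at crop (125,292), and the case open on the right with its nose towards -y. Board yaw is about 2°, case about 12.5°, cover about 18.4°.

Run:
```python
from h import *
print(toolshift([.4777,.2333,.17]), np.deg2rad(69.3-18.4))
```

```text
[-364.63544554 -137.79018398   21.79759798] 0.8883725892651138
```

```bash
python3 -m handwheel '[[0,-40,-15,0,0,0,0.1],[0,-80,-30,0,0,0,0.2],[0,-120,-45,0,0,0,0.3],[0,-160,-60,0,0,0,0.4],[0,-200,-75,0,0,0,0.5],[0,-240,-90,5,0,0,0.6],[0,-280,-106,10,0,0,0.7],[0,-320,-121,15,0,0,0.8],[0,-364.6,-137.8,21.8,0,0,0.888],[0,-364.6,-137.8,21.8,0,0,0.888],[0,-364.6,-137.8,21.8,0,0,0.888],[0,-364.6,-137.8,21.8,0,0,0.888]]'
python3 - <<'E'
from h import *
s=snap("wrist");save(s,"w1.png")
o=manip.observe();print(o["clock"],o["position"],R.from_quat(o["ee_rot"]).as_matrix().round(3),s["T_tool_cam"])
E
```

```text
clock: 1.35
position: [0.4773, 0.2343, 0.1706]
ee_rot: [0.584, 0.812, 0.0, -0.0]
wrist_force: [-0.3, 1.1, 1.0]
gripper_width: 0.0854
grasp_force: 0.0
1.4 [0.4771752  0.23452565 0.17077891] [[-0.318  0.948  0.   ]
 [ 0.948  0.318  0.   ]
 [ 0.     0.    -1.   ]] [[ 1.10206821e-04 -9.52512246e-01 -3.04500260e-01  7.79558725e-02]
 [ 9.99999759e-01  3.13766186e-04 -6.19570376e-04  1.75010424e-04]
 [ 6.85690256e-04 -3.04500118e-01  9.52512051e-01 -1.80524319e-01]
 [ 0.00000000e+00  0.00000000e+00  0.00000000e+00  1.00000000e+00]]
```

View pics/w1.png

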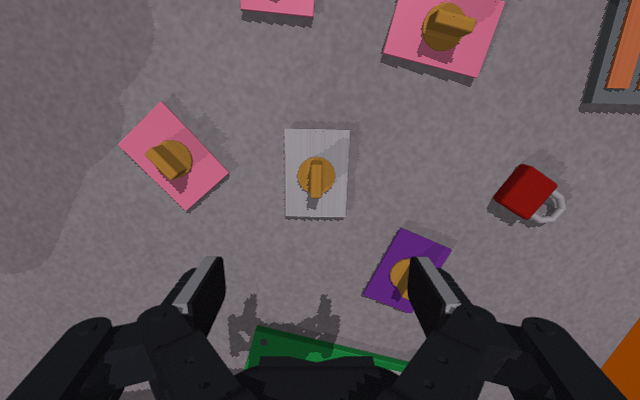

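The grey cover is centred at (317,173), nearly aligned with the tool and between the pink covers and the purple one.

```bash
cat >> h.py <<'E'
def rect(s,m,z,box,name):
    mm=np.zeros(m.shape,np.uint8);a,b,c,d=box;mm[b:d,a:c]=m[b:d,a:c]
    cs,_=cv2.findContours(mm,cv2.RETR_EXTERNAL,cv2.CHAIN_APPROX_NONE)
    c=max(cs,key=cv2.contourArea)
    P=onplane(s,c[:,0,:],z)[:,:2]*1000
    r=cv2.minAreaRect(P.astype(np.float32));print(name,np.round(r[0],1),np.round(r[1],1),round(r[2],1),len(c));return r
E
python3 - <<'E'
from h import *
s=snap("wrist")
H,S,V=cv2.split(cv2.cvtColor(s["frame"],cv2.COLOR_RGB2HSV))
print(S[140,300],V[140,300],S[110,270],V[110,270],V[200,335])
r=rect(s,((V>130)&(S<40))|((H<28)&(S>100)),.010,(270,115,360,228),"cover")
rect(s,(H<28)&(S>100),.014,(270,115,360,228),"disc")
P=cloud(s)
q=P[150:200,295:340].reshape(-1,3);q=q[(q[:,2]>.033)&(q[:,2]<.045)]
rr=cv2.minAreaRect((q[:,:2]*1000).astype(np.float32));print("turn",rr,np.median(q[:,2]))
print(toolshift([*q[:,:2].mean(0),.1]),toolshift([r[0][0]/1000,r[0][1]/1000,.1]))
E
```

```text
12 149 17 123 146
cover [477.9 231.5] [69.7 98.7] 17.9 296
disc [478.6 231.1] [40.7 42.1] 59.1 110
turn ((478.5509948730469, 231.75428771972656), (11.31220531463623, 34.82255554199219), 18.271013259887695) 0.03874503521122685
[-2.44097788  0.15766299 70.86195   ] [-3.1974384  -0.35289226 70.86144583]
```

```bash
python3 -m handwheel '[[0,-2.8,0,35,0,0,0],[0,-2.8,0,75,0,0,0],[0,-2.8,0,110,0,0,0],[0,-2.8,0,135,0,0,0],[0,-2.8,0,152.5,0,0,0],[0,-2.8,0,152.5,0,0,0],[0,-2.8,0,152.5,0,0,0],[1,-2.8,0,152.5,0,0,0],[1,-2.8,0,152.5,0,0,0],[1,-2.8,0,152.5,0,0,0],[1,-2.8,0,152.5,0,0,0],[1,-2.8,0,152.5,0,0,0],[1,-2.8,0,152.5,0,0,0],[1,-2.8,0,152.5,0,0,0],[1,-2.8,0,152.5,0,0,0],[1,-2.8,0,152.5,0,0,0]]'
python3 - <<'E'
from h import *
o=manip.observe();print(o)
E
```

```text
clock: 3.05
position: [0.4787, 0.2309, 0.018]
ee_rot: [0.585, 0.811, 0.0, -0.0]
wrist_force: [-0.6, -0.4, -0.9]
gripper_width: -0.0
grasp_force: 0.0
{'clock': 3.05, 'joints': array([3.79983739e-01, 2.01202588e-01, 1.59583145e+00, 6.90878910e-05,
       1.34453846e+00, 5.80127520e-02]), 'joint_vel': array([-0.00048931, -0.00111582, -0.00069778,  0.00052964,  0.00167269,
       -0.00143233]), 'tau': array([-1.58562656e-03, -4.08986235e+01, -3.27775419e+01,  1.84067139e-04,
        7.60380117e-04, -1.22015899e-05]), 'position': array([0.47868575, 0.23094152, 0.01799088]), 'ee_rot': array([ 5.84627156e-01,  8.11302094e-01,  2.65670688e-05, -2.29993904e-05]), 'wrist_force': array([-0.62798281, -0.38877961, -0.89369237]), 'ft_torque': array([0.05152332, 0.01457329, 0.03447138]), 'grasp_force': 0.0, 'gripper_width': -1.4919458341692254e-05}
```

The fingers shut on nothing, so I look.

Run:
```python
from h import *
s=snap("wrist");save(s,"w2.png")
```

```text
(no output)
```

View pics/w2.png

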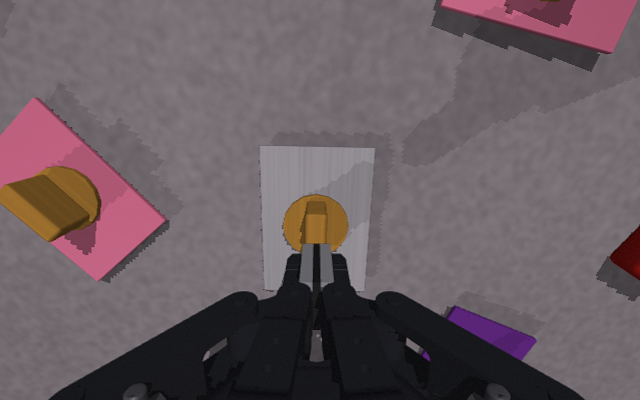

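Run:
```python
from h import *
s=snap("wrist");print(s["intrinsics"],s["k1"])
o=manip.observe();P=cloud(s)
T=R.from_quat(o["ee_rot"])
for v in range(200,345,8):
  for u in (310,316,323):
    p=P[v,u];print(v,u,s["z_map"][v,u].round(3),(T.inv().apply(p-o["position"])*1000).round(1),p.round(3),s["frame"][v,u], end=" | ")
  print()
```

```text
[[316.21037249   0.         316.1179991 ]
 [  0.         316.21037249 198.64579626]
 [  0.           0.           1.        ]] 0.0008142991280245844
200 310 0.194 [18.  -3.7  4.4] [0.47  0.247 0.014] [132  93  38] | 200 316 0.195 [17.8 -0.   4.9] [0.473 0.248 0.013] [139  99  42] | 200 323 0.194 [18.   4.3  4.4] [0.477 0.249 0.014] [141  99  40] | 
208 310 0.18 [ 18.2  -3.4 -11. ] [0.47  0.247 0.029] [115  82  34] | 208 316 0.18 [ 18.1  -0.  -10.7] [0.473 0.248 0.029] [110  78  33] | 208 323 0.179 [ 18.6   4.  -12.1] [0.477 0.25  0.03 ] [109  79  34] | 
216 310 0.171 [ 17.   -3.2 -20.5] [0.47  0.246 0.039] [159 113  47] | 216 316 0.17 [ 17.2   0.  -21.2] [0.473 0.247 0.039] [153 109  44] | 216 323 0.17 [ 17.4   3.8 -21.7] [0.477 0.249 0.04 ] [157 112  45] | 
224 310 0.172 [ 12.5  -3.3 -21. ] [0.472 0.242 0.039] [157 112  48] | 224 316 0.172 [ 12.6   0.  -21.3] [0.475 0.243 0.039] [153 108  46] | 224 323 0.172 [ 12.4   3.8 -20.8] [0.478 0.244 0.039] [153 109  44] | 
232 310 0.174 [  7.7  -3.3 -20.8] [0.473 0.237 0.039] [157 111  47] | 232 316 0.173 [  8.    0.  -21.4] [0.476 0.238 0.0
[... 2261 characters left out ...]
.093] [18 15 17] | 320 323 0.114 [  1.7   2.6 -85.4] [0.481 0.233 0.103] [13 13 16] | 
328 310 0.115 [ -1.5  -2.1 -85.7] [0.477 0.229 0.104] [19 20 24] | 328 316 0.126 [ -9.4   0.1 -76.4] [0.482 0.222 0.094] [20 18 19] | 328 323 0.115 [ -2.    2.6 -85.2] [0.482 0.23  0.103] [12 10 14] | 
336 310 0.117 [ -6.1  -2.1 -84.5] [0.479 0.224 0.103] [18 21 25] | 336 316 0.244 [-97.6  -0.   20. ] [ 0.51   0.138 -0.002] [95 90 94] | 336 323 0.117 [ -6.2   2.7 -84.4] [0.483 0.226 0.102] [10 14 16] | 
344 310 0.116 [ -7.9  -2.1 -86.5] [0.479 0.223 0.105] [23 23 26] | 344 316 0.246 [-104.4   -0.    19.1] [ 0.512  0.132 -0.001] [75 71 74] | 344 323 0.115 [ -7.1   2.6 -87.4] [0.483 0.225 0.105] [13 14 16] |
```

The shut fingertips seem to end about 42 mm above the reported TCP. I check that with a fixed camera.

Run:
```python
from h import *
s=snap("scene");P=cloud(s)
d=np.hypot(P[...,0]-.4787,P[...,1]-.2309)
m=(d<.02)&(P[...,2]>.03)&(P[...,2]<.2)
C=s["frame"][m];Q=P[m]
for z in np.arange(.03,.13,.01):
    k=(Q[:,2]>=z)&(Q[:,2]<z+.01)
    print(round(z,2),k.sum(),C[k].mean(0).round() if k.any() else "", Q[k,:2].mean(0).round(3) if k.any() else "")
v,u=np.where(m);print(u.min(),u.max(),v.min(),v.max())
save(s,"s2.png",(int(u.mean())-50,int(v.mean())-50,int(u.mean())+50,int(v.mean())+40),6)
```

```text
0.03 20 [107.  80.  48.] [0.482 0.228]
0.04 16 [144. 104.  56.] [0.48  0.228]
0.05 0  
0.06 16 [73. 69. 69.] [0.484 0.223]
0.07 27 [53. 53. 53.] [0.483 0.224]
0.08 28 [49. 48. 49.] [0.483 0.225]
0.09 22 [46. 46. 46.] [0.481 0.222]
0.1 30 [18. 18. 20.] [0.482 0.222]
0.11 31 [22. 19. 21.] [0.484 0.226]
0.12 20 [19. 17. 19.] [0.484 0.223]
358 370 128 168
```

View pics/s2.png

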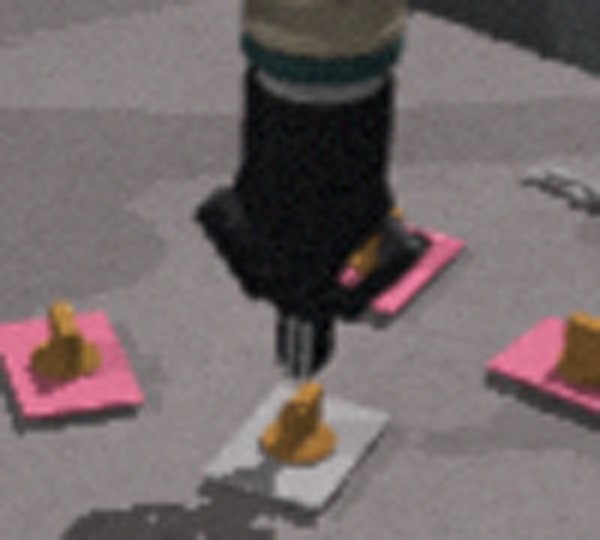

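The scene crop shows the shut tips at about (300,372), hanging clear above the turn at (300,390). They stand 43 mm behind the reported TCP, so I open and go 43 mm lower, watching the force.

```bash
python3 -m handwheel '[[0,0,0,-5,0,0,0],[0,0,0,-5,0,0,0],[0,0,0,-5,0,0,0],[0,0,0,-5,0,0,0],[0,0,0,-5,0,0,0],[0,0,0,-5,0,0,0],[0,0,0,10,0,0,0],[0,0,0,25,0,0,0],[0,0,0,35,0,0,0],[0,0,0,42,0,0,0],[0,0,0,42,0,0,0],[0,0,0,42,0,0,0]]' && python3 -m handwheel '[[1,0,0,0,0,0,0],[1,0,0,0,0,0,0],[1,0,0,0,0,0,0],[1,0,0,0,0,0,0],[1,0,0,0,0,0,0],[1,0,0,0,0,0,0],[1,0,0,0,0,0,0],[1,0,0,0,0,0,0]]'
```

```text
clock: 4.4
position: [0.4788, 0.231, -0.024]
ee_rot: [0.585, 0.811, 0.0, 0.0]
wrist_force: [-0.2, -0.0, -0.4]
gripper_width: 0.0855
grasp_force: 0.0
clock: 5.2
position: [0.479, 0.231, -0.0237]
ee_rot: [0.585, 0.811, 0.0, 0.0]
wrist_force: [0.4, 0.6, 1.6]
gripper_width: 0.0108
grasp_force: 60.0
```

Gripped at 10.8 mm. Next I lift and move to where the wrist camera can see the case.

```bash
python3 -m handwheel '[[1,0,0,-20,0,0,0],[1,0,0,-60,0,0,0],[1,0,0,-105,0,0,0],[1,0,0,-150,0,0,0],[1,0,0,-160,0,0,0],[1,0,0,-160,0,0,0]]'
python3 - <<'E'
from h import *
print(toolshift([.595,-.265,.135]))
E
```

```text
clock: 5.8
position: [0.4794, 0.2312, 0.1375]
ee_rot: [0.585, 0.811, 0.001, 0.001]
wrist_force: [0.2, 0.2, -2.2]
gripper_width: 0.0113
grasp_force: 59.5
[-507.29416539  -47.4760329     2.19285381]
```

```bash
python3 -m handwheel '[[1,-30,-3,0,0,0,0],[1,-70,-7,0,0,0,0.03],[1,-110,-10,0,0,0,0.05],[1,-150,-14,0,0,0,0.1],[1,-190,-18,0,0,0,0.105],[1,-230,-22,0,0,0,0.105],[1,-270,-25,0,0,0,0.105],[1,-310,-29,0,0,0,0.105],[1,-350,-33,0,0,0,0.105],[1,-390,-37,0,0,0,0.105],[1,-430,-40,0,0,0,0.105],[1,-470,-44,0,0,0,0.105],[1,-500,-47,0,0,0,0.105],[1,-507,-47.5,0,0,0,0.105],[1,-507,-47.5,0,0,0,0.105],[1,-507,-47.5,0,0,0,0.105],[1,-507,-47.5,0,0,0,0.105]]'
python3 - <<'E'
from h import *
s=snap("wrist");save(s,"w3.png")
H,S,V=cv2.split(cv2.cvtColor(s["frame"],cv2.COLOR_RGB2HSV))
P=cloud(s)
np.savez("w3.npz",P=P)
o=manip.observe();print(o["position"],R.from_quat(o["ee_rot"]).as_matrix().round(3))
E
```

```text
clock: 7.5
position: [0.594, -0.2635, 0.1355]
ee_rot: [0.626, 0.78, 0.0, -0.001]
wrist_force: [0.3, 0.2, -1.1]
gripper_width: 0.011
grasp_force: 59.4
[ 0.59412689 -0.26364117  0.135845  ] [[-0.217  0.976 -0.   ]
 [ 0.976  0.217  0.   ]
 [ 0.    -0.    -1.   ]]
```

View pics/w3.png

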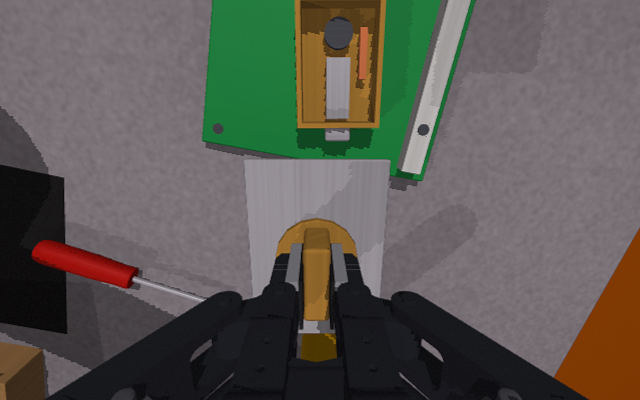

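The view shows the case's -y end at row 128 (columns 297–381), its long sides, the fence at the right, and the held cover's front edge at row 160 (columns 245–390).

Run:
```python
from h import *
s=snap("wrist");o=manip.observe();T=R.from_quat(o["ee_rot"])
H,S,V=cv2.split(cv2.cvtColor(s["frame"],cv2.COLOR_RGB2HSV))
br=((H>8)&(H<28)&(S>110)).astype(np.uint8)
# case side edges per row, -y edge per column, at rim z
L=[];Rr=[];B=[]
for v in range(6,115):
    u=np.where(br[v,280:400])[0]+280;L.append((u.min()-.5,v));Rr.append((u.max()+.5,v))
for u in list(range(303,322))+list(range(352,374)):
    B.append((u,np.where(br[:150,u])[0].max()+.5))
def line(px,z,nm):
    P=onplane(s,px,z)[:,:2]*1000
    vx,vy,x,y=cv2.fitLine(P.astype(np.float32),cv2.DIST_HUBER,0,.01,.01).ravel();print(nm,round(np.degrees(np.arctan2(vy,vx)),2),x.round(1),y.round(1));return np.array([vx,vy]),np.array([x,y])
l=line(L,.040,"L");r=line(Rr,.040,"R");b=line(B,.040,"B")
def X(a,c):
    t=np.linalg.solve(np.c_[a[0],-c[0]],c[1]-a[1]);return a[1]+a[0]*t[0]
c1,c2=X(l,b),X(r,b);print("corners",c1,c2,np.hypot(*(c1-c2)))
d=r[0]*np.sign(r[0][1]);d2=l[0]*np.sign(l[0][1]);dd=(d+d2)/2;dd/=np.hypot(*dd)
print("case centre",(c1+c2)/2+50*dd,"yaw",np.degrees(np.arctan2(-dd[0],dd[1])),[onplane(s,[(340,1)],.04)])
# far edge
print([np.where(br[:,u])[0][:3] for u in (305,320,360)])
# fence face: white bar left edge rows 20..150
F=[]
for v in range(10,165):
    u=np.where((S[v,385:480]<45)&(V[v,385:480]>120))[0]
    if len(u): F.append((u.min()+385-.5,v))
line(F,.032,"fence top-left edge")
# held cover
z=o["position"][2]+.034
Pl=s["frame"].astype(int);m=(S<40)&(V>110)
rows=[]
for v in range(170,215,1):
    u=np.where(m[v,225:410])[0]+225;rows.append((u.min()-.5,u.max()+.5,v))
rows=np.array(rows)
for k in (0,1):
    q=T.inv().apply(onplane(s,rows[:,[k,2]],z)-o["position"])*1000;print("side",q[[0,20,44]].round(1))
E_=[(u,np.where(m[140:,u])[0].min()+139.5) for u in range(255,385,5)]
q=T.inv().apply(onplane(s,E_,z)-o["position"])*1000;print("front",q[::5].round(1))
```

```text
L -77.22 554.8 -163.7
R -77.21 622.9 -148.5
B 12.53 595.3 -208.5
corners [ 566.3974  -214.91878] [ 634.4956  -199.77939] 69.76078
case centre [ 589.37897 -158.58939] yaw 12.788392 [array([[ 0.57975822, -0.114912  ,  0.04      ]])]
[array([0, 1, 2]), array([0, 1, 2]), array([0, 1, 2])]
fence top-left edge -88.24 663.8 -151.9
side [[ 45.6 -43.2 -34. ]
 [ 35.7 -44.1 -34. ]
 [ 23.4 -45.1 -34. ]]
side [[ 45.6  44.1 -34. ]
 [ 35.8  45.  -34. ]
 [ 23.5  46.1 -34. ]]
front [[ 52.5 -28.4 -34. ]
 [ 51.1 -16.8 -34. ]
 [ 51.1  -5.1 -34. ]
 [ 51.1   6.6 -34. ]
 [ 51.1  18.2 -34. ]
 [ 51.1  29.9 -34. ]]
```

Run:
```python
from h import *
s=snap("wrist");o=manip.observe();T=R.from_quat(o["ee_rot"]);P=cloud(s)
for v,u in [(165,270),(165,316),(165,370),(185,262),(185,316),(185,370),(240,262),(270,262),(270,370),(226,316),(245,316),(285,316),(310,316),(255,295),(255,340),(60,305),(60,340),(100,230),(20,150),(150,60)]:
    p=np.median(P[v-1:v+2,u-1:u+2].reshape(-1,3),0);print(v,u,(T.inv().apply(p-o["position"])*1000).round(1),p.round(4))
```

```text
165 270 [ 47.7 -21.8 -32.6] [ 0.5626 -0.2222  0.1688]
165 316 [ 47.7   0.1 -32.5] [ 0.5839 -0.2175  0.1687]
165 370 [ 47.8  25.7 -32.3] [ 0.609  -0.2119  0.1685]
185 262 [ 37.9 -26.1 -32.3] [ 0.5605 -0.2328  0.1685]
185 316 [ 38.   -0.  -32.5] [ 0.586  -0.227   0.1687]
185 370 [ 37.8  26.3 -32.3] [ 0.6117 -0.2215  0.1685]
240 262 [  8.7 -27.6 -32.5] [ 0.5654 -0.2616  0.1687]
270 262 [ -8.5 -28.5 -32.7] [ 0.5682 -0.2785  0.1689]
270 370 [ -8.7  28.4 -32.7] [ 0.6239 -0.2664  0.1689]
226 316 [ 18.5   0.  -36.6] [ 0.5902 -0.246   0.1728]
245 316 [ 18.4   0.1 -58.5] [ 0.5903 -0.2461  0.1947]
285 316 [  2.    0.1 -62.5] [ 0.5938 -0.2621  0.1987]
310 316 [-11.    0.1 -62.5] [ 0.5967 -0.2748  0.1987]
255 295 [ 11.2  -9.3 -54. ] [ 0.5827 -0.2551  0.1902]
255 340 [ 11.2  10.8 -53.6] [ 0.6023 -0.2508  0.1898]
60 305 [109.7  -9.8 120.9] [ 0.5609 -0.1591  0.0153]
60 340 [108.3  20.1 109.2] [ 0.5904 -0.1539  0.0269]
100 230 [ 76.  -79.4 125.1] [ 0.5002 -0.207   0.0111]
20 150 [ 144.4 -148.9  138.2] [ 0.4176 -0.1553 -0.002 ]
150 60 [  27.9 -257.   137.3] [ 0.3373 -0.2925 -0.0012]
```

Run:
```python
from h import *
print(toolshift([.5891,-.1597,.025]),manip.observe()["position"])
```

```text
[102.99488129  17.58026858 111.19858885] [ 0.59420682 -0.26406277  0.13619564]
```

```bash
python3 -m handwheel '[[1,25,4,0,0,0,0],[1,55,9,0,0,0,0],[1,85,14,10,0,0,0],[1,103,17.6,40,0,0,0],[1,103,17.6,75,0,0,0],[1,103,17.6,100,0,0,0],[1,103,17.6,111,0,0,0],[1,103,17.6,111,0,0,0],[1,103,17.6,111,0,0,0],[1,103,17.6,111,0,0,0]]'
python3 - <<'E'
from h import *
print(toolshift([.5891,-.1597,.010]))
s=snap("wrist");save(s,"w4.png")
E
```

```text
clock: 8.65
position: [0.5903, -0.1611, 0.0272]
ee_rot: [0.626, 0.779, 0.001, 0.002]
wrist_force: [-0.1, -0.5, -1.7]
gripper_width: 0.0109
grasp_force: 59.4
[ 1.7080012  -0.93395017 17.18103714]
```

View pics/w4.png

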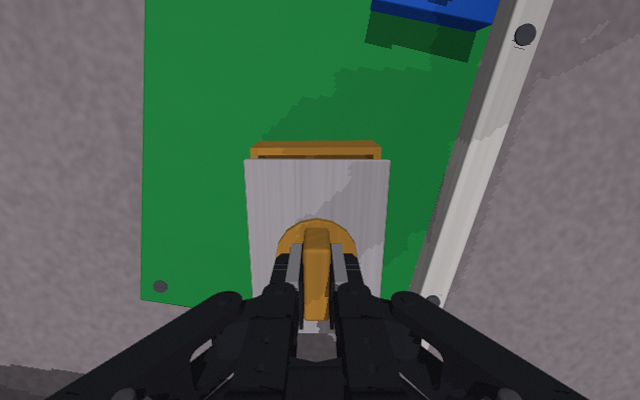

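Run:
```python
from h import *
s=snap("wrist");o=manip.observe();T=R.from_quat(o["ee_rot"])
print(s["frame"][136:162,300].tolist())
for px,z in [((300,141),.040),((300,141),.012),((300,148),.040),((300,158),.040),((250,145),.04),((381,145),.04),((245,160),.0595),((389,160),.0595),((316,160),.0595)]:
    q=onplane(s,[px],z)[0];print(px,z,(T.inv().apply(q-o["position"])*1000).round(1))
```

```text
[[27, 111, 55], [27, 110, 55], [25, 110, 54], [24, 111, 54], [45, 106, 51], [112, 82, 35], [119, 84, 35], [119, 84, 36], [120, 85, 37], [118, 83, 35], [114, 81, 32], [120, 85, 35], [141, 101, 42], [143, 103, 44], [141, 101, 41], [141, 100, 41], [142, 101, 41], [142, 101, 42], [146, 105, 45], [101, 72, 30], [79, 56, 24], [77, 54, 20], [85, 71, 57], [119, 114, 120], [145, 139, 146], [143, 138, 144]]
(300, 141) 0.04 [ 56.1  -8.2 -13.4]
(300, 141) 0.012 [52.5 -9.6 14.6]
(300, 148) 0.04 [ 52.4  -8.3 -13.4]
(300, 158) 0.04 [ 47.1  -8.4 -13.4]
(250, 145) 0.04 [ 54.  -34.6 -13.5]
(381, 145) 0.04 [ 54.   34.5 -13.3]
(245, 160) 0.0595 [ 49.8 -33.3 -33. ]
(389, 160) 0.0595 [ 49.7  34.7 -32.8]
(316, 160) 0.0595 [ 49.7   0.2 -32.9]
```

The view shows the cover (front edge row 160) 2.5 mm short of the case end (row 148) and laterally within 1 mm. I correct and lower.

```bash
python3 -m handwheel '[[1,2.3,-0.8,2,0,0,0],[1,2.3,-0.8,6,0,0,0],[1,2.3,-0.8,10,0,0,0],[1,2.3,-0.8,13,0,0,0],[1,2.3,-0.8,16,0,0,0],[1,2.3,-0.8,18,0,0,0],[1,2.3,-0.8,18,0,0,0],[1,2.3,-0.8,18,0,0,0]]'
python3 - <<'E'
from h import *
s=snap("wrist");P=cloud(s);o=manip.observe()
print(o["position"],o["wrist_force"],[P[v,u,2].round(4) for v,u in [(170,270),(170,316),(170,370),(100,200),(40,300)]])
H,S,V=cv2.split(cv2.cvtColor(s["frame"],cv2.COLOR_RGB2HSV))
# far fence/stop pose
b=((H>100)&(H<125)&(S>130));rect(s,b,.032,(300,0,520,60),"stop(part)")
save(s,"w5.png")
E
```

```text
clock: 9.55
position: [0.5878, -0.1586, 0.0103]
ee_rot: [0.626, 0.78, -0.0, 0.0]
wrist_force: [-12.8, 4.8, 18.8]
gripper_width: 0.011
grasp_force: 62.4
[ 0.58776799 -0.15854531  0.0102672 ] [-12.53898052   3.76991324  19.66885858] [np.float64(0.0427), np.float64(0.0431), np.float64(0.0435), np.float64(0.011), np.float64(0.0107)]
stop(part) [621.1 -35.9] [61.7 12.2] 12.4 303
```

View pics/w5.png

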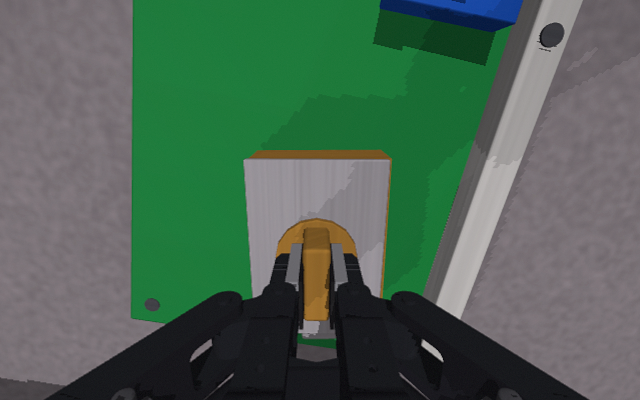

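The plate top reads 43 mm, plus the 1 mm camera bias, so the cover is home: (245–390, row 158) flush over the case. Now I measure how far the fence and stop are.

Run:
```python
from h import *
s=snap("wrist");o=manip.observe();T=R.from_quat(o["ee_rot"])
H,S,V=cv2.split(cv2.cvtColor(s["frame"],cv2.COLOR_RGB2HSV))
g=((H>45)&(H<80)&(S>100)).astype(np.uint8)
F=[(np.where(g[v,400:])[0].max()+400.5,v) for v in range(110,280,4)]
Tp=[]
for v in range(110,280,4):
    row=s["frame"][v].astype(int).sum(1);u=int(np.where(g[v,400:])[0].max()+400)
    d=np.diff(cv2.blur(row[u:u+45].astype(np.float32).reshape(1,-1),(3,1)).ravel());Tp.append((u+2+np.argmax(d[2:])+.5,v))
St=[(u,np.where(~((H[:60,u]>100)&(H[:60,u]<130)&(S[:60,u]>110)))[0]) for u in range(390,505,5)]
St=[(u,a[a>5].min()-.5) for u,a in St]
def line(px,z,nm):
    P=onplane(s,px,z)[:,:2]*1000
    vx,vy,x,y=cv2.fitLine(P.astype(np.float32),cv2.DIST_HUBER,0,.01,.01).ravel();print(nm,round(np.degrees(np.arctan2(vy,vx)),2),x.round(1),y.round(1));return np.array([x,y])
f=line(F,.012,"fence base");line(Tp,.032,"fence topedge");st=line(St,.012,"stop base")
E_=[(u,s_) for u,s_ in [(245,158.5),(389,158.5)]]
print("cover front corners",(onplane(s,E_,.044)*1000).round(1))
c=onplane(s,E_,.044)[:,:2].mean(0)*1000
t=np.radians(1.8);ex=np.array([np.cos(t),np.sin(t)]);ey=np.array([-ex[1],ex[0]])
dy=T.as_matrix()[:2,0];ctr=c-50*dy;tcp=o["position"][:2]*1000
print("ctr",ctr,"tcp",tcp,"tool y ang",np.degrees(np.arctan2(T.as_matrix()[1,1],T.as_matrix()[0,1])))
tgt=ctr+ex*((f-ctr)@ex-35)+ey*((st-ctr)@ey-50)
print("board move",(f-ctr)@ex-35,(st-ctr)@ey-50,"target ctr",tgt,"tool shift",T.inv().apply([*(tgt-ctr),0]).round(1), o["wrist_force"])
```

```text
fence base -88.05 662.9 -112.5
fence topedge -88.03 662.3 -113.0
stop base 1.88 626.4 -33.1
cover front corners [[ 544.4 -116.1   44. ]
 [ 610.2 -101.6   44. ]]
ctr [ 588.06934687 -157.68115514] tcp [ 587.75944851 -158.56631396] tool y ang 12.43976865956398
board move 41.22715766157934 73.34208176559027 target ctr [626.97243096 -83.08028695] tool shift [64.5 54.1 -0. ] [-13.15772071   4.27369851  19.34851122]
```

```bash
python3 -m handwheel '[[1,0,0,-0.6,0,0,0],[1,4,3,-0.8,0,0,0.02],[1,10,8,-0.8,0,0,0.05],[1,16,13,-0.8,0,0,0.08],[1,22,18,-0.8,0,0,0.11],[1,29,23,-0.8,0,0,0.14],[1,36,29,-0.8,0,0,0.17],[1,43,34,-0.8,0,0,0.183],[1,50,40,-0.8,0,0,0.183],[1,55,44,-0.8,0,0,0.183],[1,58.5,46.4,-0.8,0,0,0.183],[1,58.5,46.4,-0.8,0,0,0.183],[1,58.5,46.4,-0.8,0,0,0.183]]'
python3 - <<'E'
from h import *
o=manip.observe();M=R.from_quat(o["ee_rot"]).as_matrix();print(np.degrees(np.arctan2(M[1,1],M[0,1])),o["wrist_force"],o["position"])
s=snap("wrist");save(s,"w6.png")
P=cloud(s);print(P[170,270],P[170,370])
E
```

```text
clock: 10.95
position: [0.622, -0.0935, 0.0104]
ee_rot: [0.695, 0.719, 0.0, 0.003]
wrist_force: [-1.4, -5.9, 8.8]
gripper_width: 0.011
grasp_force: 60.8
1.9043689791930996 [-1.39680855 -5.92161641  8.76382142] [ 0.62204326 -0.09354292  0.01036012]
[ 0.59844807 -0.04918191  0.04256729] [ 0.64616887 -0.04754861  0.04291707]
```

View pics/w6.png

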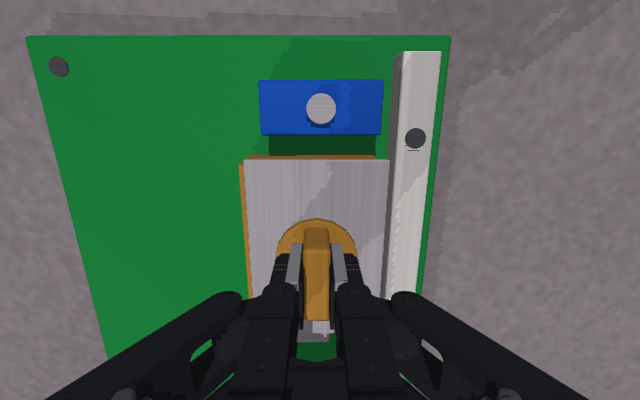

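The case now lies parallel to the fence, cover still home (front edge row 158). The gap to the stop is about rows 135–156. Next: +y to the stop, then +x to the fence.

```bash
python3 -m handwheel '[[1,3,0,0,0,0,0],[1,6,0,0,0,0,0],[1,9,0,0,0,0,0],[1,11,0,0,0,0,0],[1,11.5,0,0,0,0,0],[1,11.5,0,0,0,0,0]]'; python3 -m handwheel '[[1,0.7,0,0,0,0,0],[1,0.7,0,0,0,0,0]]'
```

```text
clock: 11.6
position: [0.622, -0.0823, 0.0104]
ee_rot: [0.695, 0.719, 0.0, 0.003]
wrist_force: [1.2, -6.6, 7.5]
gripper_width: 0.011
grasp_force: 60.8
clock: 11.8
position: [0.6219, -0.0818, 0.0104]
ee_rot: [0.695, 0.719, 0.0, 0.003]
wrist_force: [0.4, -7.6, 7.4]
gripper_width: 0.0111
grasp_force: 60.7
```

```bash
python3 -m handwheel '[[1,0,2,0,0,0,0],[1,0,4,0,0,0,0],[1,0,5,0,0,0,0],[1,0,6,0,0,0,0],[1,0,6,0,0,0,0]]'; python3 -m handwheel '[[1,0,0.7,0,0,0,0],[1,0,0.7,0,0,0,0]]'
```

```text
clock: 12.3
position: [0.6256, -0.0808, 0.0103]
ee_rot: [0.695, 0.719, -0.001, 0.0]
wrist_force: [-13.1, -3.8, 14.2]
gripper_width: 0.0112
grasp_force: 61.9
clock: 12.5
position: [0.6259, -0.0807, 0.0104]
ee_rot: [0.695, 0.719, -0.002, 0.0]
wrist_force: [-14.4, -3.5, 15.9]
gripper_width: 0.0106
grasp_force: 61.9
```

Run:
```python
from h import *
s=snap("wrist");save(s,"w7.png",(220,60,460,260),3.3)
P=cloud(s);print(P[170,270],P[170,370])
```

```text
[ 0.60242606 -0.03657278  0.04195929] [ 0.65026714 -0.03477835  0.04278924]
```

View pics/w7.png

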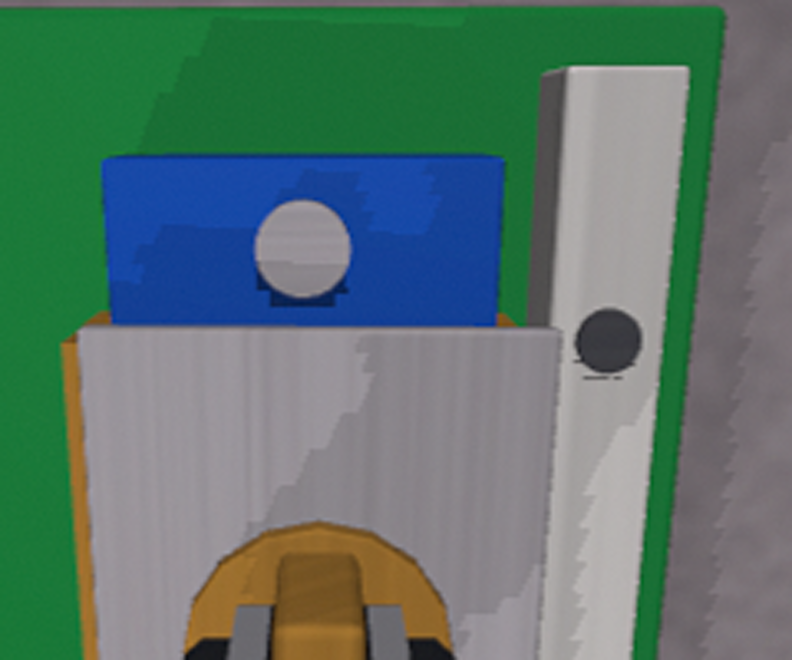

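The crop shows the case corner flanking the stop (row ~325) and the cover edge over the fence. I push further in +y to confirm contact with the stop.

```bash
python3 -m handwheel '[[1,0,-1.5,-0.5,0,0,0],[1,1,-1.5,-0.5,0,0,0],[1,2,-1.5,-0.5,0,0,0],[1,2,-1.5,-0.5,0,0,0]]';python3 -m handwheel '[[1,1,0,0,0,0,0],[1,2,0,0,0,0,0],[1,2,0,0,0,0,0]]'; python3 -m handwheel '[[1,1,0,0,0,0,0],[1,2,0,0,0,0,0],[1,2,0,0,0,0,0]]'
```

```text
clock: 12.95
position: [0.6262, -0.0804, 0.0104]
ee_rot: [0.695, 0.719, -0.001, 0.003]
wrist_force: [-2.0, -10.9, 7.5]
gripper_width: 0.0108
grasp_force: 60.6
clock: 13.25
position: [0.6262, -0.0803, 0.0107]
ee_rot: [0.696, 0.718, -0.002, 0.004]
wrist_force: [-2.2, -16.8, 7.4]
gripper_width: 0.0106
grasp_force: 60.6
clock: 13.55
position: [0.6262, -0.0802, 0.0109]
ee_rot: [0.696, 0.718, -0.003, 0.005]
wrist_force: [-3.7, -22.4, 7.1]
gripper_width: 0.0109
grasp_force: 60.7
```

Contact with the stop is confirmed: 22 N with no motion. Now I ease off y and make the diagonal push, ramping the fence and downward components together.

```bash
python3 -m handwheel '[[1,-3,0,0,0,0,0],[1,-3,2,0.3,0,0,0],[1,-3,4,0.6,0,0,0],[1,-3,6,0.9,0,0,0],[1,-3,6,0.9,0,0,0],[1,-3,6,0.9,0,0,0]]'
```

```text
clock: 14.15
position: [0.6293, -0.0803, 0.0105]
ee_rot: [0.696, 0.718, -0.004, 0.001]
wrist_force: [-20.5, -14.0, 20.6]
gripper_width: 0.0111
grasp_force: 62.6
```

```bash
python3 -m handwheel '[[1,0,2,0.2,0,0,0],[1,0,4,0.3,0,0,0],[1,0,6,0.5,0,0,0],[1,0,6,0.5,0,0,0],[1,0,6,0.5,0,0,0]]'
python3 - <<'E'
from h import *
s=snap("wrist");save(s,"w8.png",(220,60,460,260),3.3)
P=cloud(s);print(P[170,270],P[170,370],P[230,270],P[230,370])
E
```

```text
clock: 14.65
position: [0.6298, -0.0802, 0.0107]
ee_rot: [0.696, 0.718, -0.008, -0.005]
wrist_force: [-52.7, -11.7, 40.8]
gripper_width: 0.0108
grasp_force: 65.7
[ 0.60712921 -0.03564943  0.04375944] [ 0.65472861 -0.03414256  0.04287751] [ 0.60682315 -0.06642619  0.04448472] [ 0.65740268 -0.06526747  0.04253223]
```

View pics/w8.png

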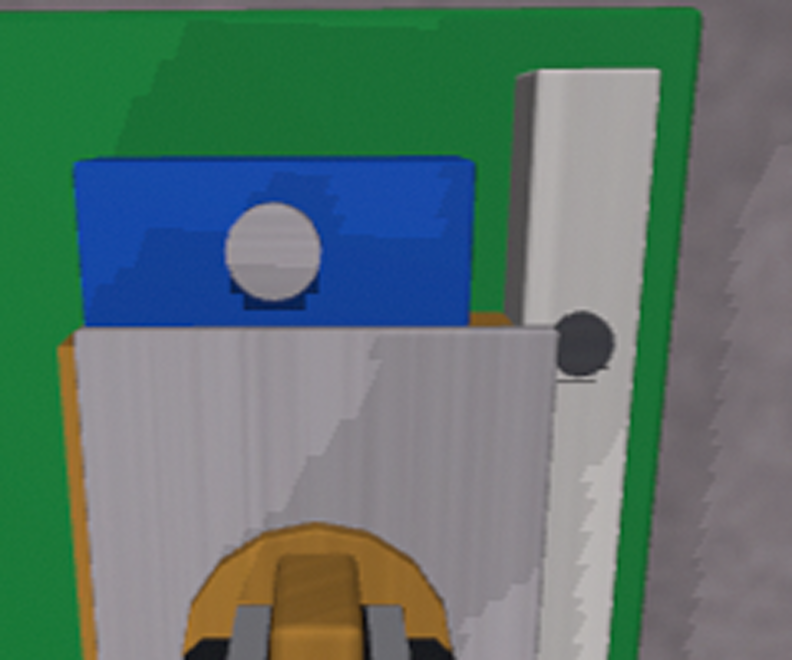

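It is seated: the case end corner meets the fence face at crop column ~512, x is stalled at 53 N, and there are 41 N down. The tool has bent over about 1° and may lift the cover's -x edge, so I check the tilt.

```bash
python3 -m handwheel '[[1,0,0.6,0,-0.01,0,0],[1,0,1.2,0,-0.02,0,0],[1,0,1.2,0,-0.02,0,0],[1,0,1.2,0,-0.02,0,0]]'
python3 - <<'E'
from h import *
o=manip.observe();print(R.from_quat(o["ee_rot"]).as_matrix()[:,2].round(4),o["wrist_force"],o["ft_torque"])
s=snap("wrist");P=cloud(s)
for v,u in [(170,262),(170,370),(230,262),(230,370)]: print(np.median(P[v-3:v+4,u-3:u+4].reshape(-1,3),0).round(4))
E
```

```text
clock: 15.1
position: [0.6307, -0.0802, 0.0106]
ee_rot: [0.696, 0.718, -0.001, 0.002]
wrist_force: [-52.8, -11.2, 41.4]
gripper_width: 0.0105
grasp_force: 66.9
[ 0.0012 -0.0053 -1.    ] [-52.82950293 -11.22327866  41.38873266] [-1.80186907  9.31079614  0.27852916]
[ 0.6036 -0.0357  0.0437]
[ 0.6551 -0.0344  0.0429]
[ 0.6029 -0.0667  0.0437]
[ 0.6577 -0.0655  0.0426]
```

```bash
python3 -m handwheel '[[1,0,0.6,0,-0.015,0,0],[1,0,0.9,0.2,-0.015,0,0],[1,0,0.9,0.2,-0.015,0,0],[1,0,0.9,0.2,-0.015,0,0],[1,0,0.9,0.2,-0.015,0,0]]'
python3 - <<'E'
from h import *
o=manip.observe();print(R.from_quat(o["ee_rot"]).as_matrix()[:,2].round(4),o["wrist_force"])
s=snap("wrist");P=cloud(s)
for v,u in [(170,262),(170,370),(230,262),(230,370),(80,200)]: print(np.median(P[v-3:v+4,u-3:u+4].reshape(-1,3),0).round(4))
H,S,V=cv2.split(cv2.cvtColor(s["frame"],cv2.COLOR_RGB2HSV))
E
```

```text
clock: 15.65
position: [0.6312, -0.0802, 0.0104]
ee_rot: [0.696, 0.718, 0.003, 0.007]
wrist_force: [-56.3, -11.8, 44.6]
gripper_width: 0.0108
grasp_force: 67.9
[ 0.0149 -0.0047 -0.9999] [-56.32927287 -11.7722821   44.55750095]
[ 0.6036 -0.0357  0.0431]
[ 0.655  -0.0343  0.043 ]
[ 0.603  -0.0668  0.0432]
[ 0.6577 -0.0655  0.0428]
[0.567  0.0046 0.0108]
```

The cover is level and 32 mm above the board, so it is home. The push is steady: 56 N into the fence, 45 N down and 12 N to the stop. I hand in.

```bash
python3 -c "
from bench import manip
print(manip.sign_off())"
```

```text
the job is handed in; nothing more can be done
None
```

I handed the job in at about 16 s: the cover reads level and home on the case, and the case is against the fence and stop. The arm is still holding it there with about 56 N into the fence, 45 N down and 12 N towards the stop; sign-off gave no verdict.

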